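# Pop open the test chamber of a watch timing tester

## Robot

A 6-joint arm with a two-finger parallel gripper is mounted at the origin on a cart in front of the work surface, level with it; the furniture and walls round the work are solid. World frame = base frame: x ahead of the robot, y to its left, z up, the work surface at z = 0. Lengths are in mm, angles in rad, forces in N, time in s.
With the tool pointing down it reaches from about 325 to 1000 mm from the base axis. Payload 5.1 kg.
Tool frame: the origin (TCP) lies between the finger pads; the fingertips stand 11 mm ahead of it and the grasp point (between the pads) lies 8 mm behind it; z points along the fingers, y is the line along which they close (so a half turn about z gives the same grasp; the last joint's range is limited). The gripper opens to 85 mm and grips with 20 to 120 N. Pads are 22 mm wide; open, the fingers measure 114 mm over their backs; the gripper's body (76 mm by 85 mm) begins 54 mm behind the grasp point. The pads swing forward as they close: fully open they stand 13 mm farther back than shut.
Start: joints at [1.251, 0.124, 1.65, -0, 1.367, -0.083], TCP at [152.508, 631.843, 242.322] pointing down, gripper open.
Joint ranges: [-2.61, 2.61], [-1.02, 2.33], [0.03, 2.71], [-1.35, 4.49], [0.32, 2.68], [-2.91, 2.91]. Speed limits (rad/s): [2.57, 2.57, 3.14, 3.14, 3.14, 3.14].

## Interface

Orientations are given as a unit quaternion [w, x, y, z].
In Python, from bench import * gives the robot as it stands.
- The arm moves only by the tool drive_tool, never from a script. Its argument "commands" is a list of rows, each a list of 2 entries, a list of its own where there are three numbers: the shift along the tool's x, y, z in mm, then the turn, a rotation vector about the tool's x, y, z in rad. In form: [[[dx, dy, dz], [ax, ay, az]], ...]. A call has 1 to 20 rows; each row is the pose to reach, as a shift and turn from the pose commanded when the call began, along the tool's axes at that moment; what a row does not reach only later rows make up. A row lasts 1/12 s, in which the tool goes at most 41.7 mm and 7.16 degrees, less where a joint would pass 70% of its speed; a pose out of reach is approached as far as the arm can. A call with a gripper value outside its range is refused whole. "fingers" is the gripper command: -1 is fully open, 1 is shut, values between are in proportion, set as the call begins (left out, the last holds). The fingers move at their own pace and stop on an object; "squeeze" is the grip in N (left out, the last holds). Time passes only in rows, so rows that repeat a pose let the fingers close. It gives the time, the measured TCP pose, the force, the opening and the grip force at its end, in the units of the state.
- sense(): the state, without advancing time (a new reading comes with each control period).
- get_image(name): name is "side" or "top" or "wrist"; returns a dict with "img" (480x640x3 uint8, red, green, blue), "fov_y" (degrees; the focal length in pixels is half the picture's height over the tangent of half this angle, whatever the lens; pixels are square), "cx", "cy" (the principal point, pixels), "rvec" (rotation vector, rad) and "tvec" (3), from world to camera coordinates, as OpenCV has them. Camera axes: x right, y down, z forward; pixel columns grow to the right and rows downward; lengths in mm; the calibration is good to about 2 mm. A picture is of the moment at which its call begins. There is no depth.
- sign_off(): hands the job in; it is judged then, once.
Trained networks look in a picture, given as the dict that the camera call returned (one of the last four; its "shot" number tells which), for a name from the list of things; names that differ only in an ending like _2 or _b are one class to them, and where a whole thing is asked for, a point or a joint stands for the part that bears it (a point fixed in the world has none). Each returns a list of dicts, best first, with "conf" (0 to 1); they miss things now and then, are a little off and sometimes report something else, mostly with a low value. They report only what shows in the picture. A call takes as long as a camera call.
- look_for(picture, name): "at" ([row, column] in pixels, amid what is visible of it).
- trace(picture, name): "pixels" (480x640 bool, what is visible of it) and "at" ([row, column] in pixels, amid what is visible of it).
The state is a dict: "t": time; "joint_positions": joint angles; "dq": joint speeds; "joint_torque": joint torques, N m; "position": TCP position; "ee_rot": TCP orientation; "ft_force": force on the tool from outside, world axes, zero at the start; "wrist_torque": the same for the moment, N m; "finger_gap": opening from 0.0 (shut) to 1.0 (fully open); "grasp_force": force on a finger pad.
Only numpy, scipy, OpenCV 4.12 (cv2) and the standard library are available. Lean on these libraries where they do the work, as an engineer would, in place of code of your own. Each camera call takes 0.05 s, during which the arm holds its last target. There are 200 camera calls.

## Task

Open the timing tester's chamber for the next watch: press down gently on the blue pad at the front of its lid until the push-push catch lets go, then take the finger away and let the lid spring up by itself, keeping clear while you see that it stays up. Then, with a fingertip, gently push the raised lid on over until it leans back against its stop, and leave it standing open. Push only: nothing is gripped or lifted, the lid is not pushed down again once it has sprung up, and the tester and the watch case, loupe and oil cups beside it stay where they are.

Things in the scene. Friction and masses are not known exactly. Their poses are not given: they have to be found in the camera images.
- tester: watch timing tester: off-white bench instrument, 185 mm deep (x), 150 wide (y), 70 high without lid, 2.4 kg, loose on rubber feet. Origin on the bench under it; x to its back, y to its left. Sloped front panel with screen from x = -100 mm (35 high) to x = -50 (66 high); behind it the flat top with the test chamber under the lid
- tester_lid (a joint): lid angle in rad about its hinge; grows as the front edge swings up. 0: shut, held by the catch (start); -0.048: pressed down to its rubber stop (4.4 mm at the pad, about 4 N). Pressed past -0.035 (3.2 mm, about 3 N) the catch trips; when let go a spring lifts the lid in about 1 s to about 1.05, where it stands. From there a fingertip moves it on (under 2 N) and it stays where left; rubber back stop at 1.70
- lid_pad (a point): centre of the top of the blue ribbed rubber pad, 16 x 34 mm, on the lid at the middle of its front edge: the place to press. Moves with the lid. Shut, it lies 85 mm above the bench, 91 mm in front of the hinge axis
- lid_edge (a point): middle of the lid's free front edge, 102 mm from the hinge axis; moves with the lid. Lid: 104 mm wide (tester's y), 8 thick, white frame, clear window. Under its front, 90 mm from the hinge, a latch plate 28 mm wide sticks out 26 mm at mid-width. At 1.05 rad this edge is about 168 mm above the bench and 51 mm in front of the hinge; the underside faces the front
- lid_hinge (a point): middle of the lid's hinge axis, 62 mm behind the tester's origin, 78 mm above the bench; fixed to the tester
- watch_case: steel watch case (ring with lugs), 46 x 42 x 9 mm, loose beside the tester; not to be disturbed. Origin under its middle
- loupe: black eye loupe, 30 mm across, 31 mm high, loose beside the tester; not to be disturbed. Origin under its middle
- oil_cups: black stand with four coloured oil cups, 34 x 94 x 20 mm, loose beside the tester; not to be disturbed. Origin under its middle

How it is judged (in metres and radians):
On the way, in this order (a step that is already met when the one before it is completed fails the run):
1. the lid's front is pressed down past the trip point by the fingers (value of joint tester_lid below -0.028 rad and contact force between the fingers and tester above 0.5 N).
2. the lid has sprung up and stands by itself, nothing of the robot touching the tester (value of joint tester_lid between 0.9 and 1.25 rad and contact force between each of the arm, the fingers and tester below 0.05 N), for 0.5 s.
3. the lid is pushed back to its stop (value of joint tester_lid above 1.6 rad), for 0.1 s.
At the end, for the whole second after the job is handed in: the lid stands open, leaning back at its stop (over 1.6 rad) with nothing touching it; the tester stands flat within 15 mm of where it was, and so do the watch case, the loupe and the oil cups (value of joint tester_lid above 1.6 rad and linear speed of tester below 0.02 m/s and distance of each of tester, watch_case, loupe, oil_cups from where it was at the start of the episode below 0.015 m and angle between tester's own z axis and vertical below 0.05 rad).
It fails at once if the lid is pushed back down after it has sprung up (value of joint tester_lid between 0.15 and 0.95 rad and velocity of joint tester_lid below -0.4 rad/s).
It fails at once if the tester is pressed with more than 25 N (contact force between the fingers and tester above 25 N).
It fails at once if the raised lid is gripped or forced, with more than 15 N (value of joint tester_lid above 0.2 rad and contact force between the fingers and tester above 15 N).
It fails at once if the tester is lifted, tipped or shoved (15 mm sideways, 8 mm up, 0.1 rad) (distance of tester from where it was at the start of the episode above 0.015 m or angle between tester's own z axis and vertical above 0.1 rad or height (world z) of tester above 0.008 m).
It fails at once if the watch case, loupe or oil cups are picked up or shifted more than 15 mm (distance of any of watch_case, loupe, oil_cups from where it was at the start of the episode above 0.015 m).
It also fails if it takes over 40 s, if anything falls off the work surface, if the arm or the gripper's body presses on something with over 40 N, if the wrist force passes 120 N, or if a joint passes its speed limit or range.

## Working session

There is one attempt and no reset: what is moved stays moved. The work goes in short steps, Python scripts to look and compute and a tool call to move; the robot and the scene stay as the last step left them, time stands still between calls to the robot, and variables do not carry over. Pictures are saved under pics/ and viewed, at most 10 in all, crops included, and the job is handed in when it is done.

Besides the shell and the picture viewer there is one more tool, called after "Emit:" as a command line: name --argument value ..., lists and objects as JSON in quotes. drive_tool: Moves the arm, as the interface text tells. Its arguments: {"type":"object","properties":{"commands":{"type":"array","items":{"type":"array"}},"fingers":{"type":"number"},"squeeze":{"type":"number"}},"required":["commands"]}

```bash
mkdir -p pics; cat > h.py <<'E'
from bench import *
import numpy as np, cv2
def cam(p):
    R=cv2.Rodrigues(np.array(p["rvec"],float))[0]; t=np.array(p["tvec"],float).ravel()
    f=240/np.tan(np.radians(p["fov_y"])/2); return R,t,f
def ray(p,rc,z):
    R,t,f=cam(p); d=R.T@np.array([(rc[1]-p["cx"])/f,(rc[0]-p["cy"])/f,1]); o=-R.T@t
    return o+d*(z-o[2])/d[2]
def proj(p,X):
    R,t,f=cam(p); c=R@np.array(X,float)+t; return [f*c[1]/c[2]+p["cy"],f*c[0]/c[2]+p["cx"]]
E
python3 - <<'E'
from h import *
ims=[]
for n in ["top","side"]:
    p=get_image(n); ims.append(p["img"]); R,t,f=cam(p); print(n,-R.T@t,f)
    for o,z in [("tester",40),("lid_pad",85),("lid_edge",82),("lid_hinge",78),("watch_case",5),("loupe",15),("oil_cups",10)]:
        r=look_for(p,o)
        for q in r[:2]: print(o,round(q["conf"],2),np.round(q["at"]),np.round(ray(p,q["at"],z)))
    cv2.imwrite(f"pics/{n}0.png",p["img"][:,:,::-1])
print(sense())
E
```

```text
top [ 427.39031006 -326.12512462 1019.27786301] 623.9020888988997
tester 0.92 [248. 337.] [ 504. -348.   40.]
lid_pad 0.68 [237. 340.] [ 517. -351.   85.]
lid_edge 0.71 [238. 340.] [ 516. -351.   82.]
lid_edge 0.68 [268. 429.] [ 473. -484.   82.]
lid_hinge 0.74 [248. 334.] [ 500. -343.   78.]
watch_case 0.5 [262. 423.] [ 486. -488.    5.]
loupe 0.69 [233. 263.] [ 528. -229.   15.]
oil_cups 0.65 [179. 284.] [ 618. -261.   10.]
side [  200.31079291 -1001.71776536   494.64452823] 514.8512881923143
tester 0.95 [290. 324.] [ 499. -359.   40.]
lid_pad 0.73 [266. 334.] [ 514. -364.   85.]
lid_edge 0.7 [265. 334.] [ 516. -355.   82.]
lid_hinge 0.94 [292. 324.] [ 473. -419.   78.]
watch_case 0.74 [365. 341.] [ 466. -496.    5.]
oil_cups 0.34 [265. 330.] [ 566. -240.   10.]
{'t': 0.8, 'joint_positions': array([ 1.25141218e+00,  1.23786871e-01,  1.65029426e+00, -2.32909156e-05,
        1.36750970e+00, -8.25990334e-02]), 'dq': array([-8.66035854e-04, -3.55984153e-05,  4.77663458e-04, -6.22410522e-04,
        1.18129360e-03,  5.02328344e-04]), 'joint_torque': array([ 1.54784693e-04, -4.23545122e+01, -3.65731680e+01,  1.25688234e-04,
        5.03181145e-04, -1.80243958e-06]), 'position': array([152.50571349, 631.84311935, 242.33411376]), 'ee_rot': array([ 1.13580101e-05,  1.18113833e-01,  9.93000062e-01, -1.38397119e-06]), 'ft_force': array([-0.89825818, -0.28594846, -0.24705274]), 'wrist_torque': array([ 0.01835349, -0.019702  , -0.02218361]), 'grasp_force': 0.0, 'finger_gap': 0.9995545240741894}
```

View pics/top0.png

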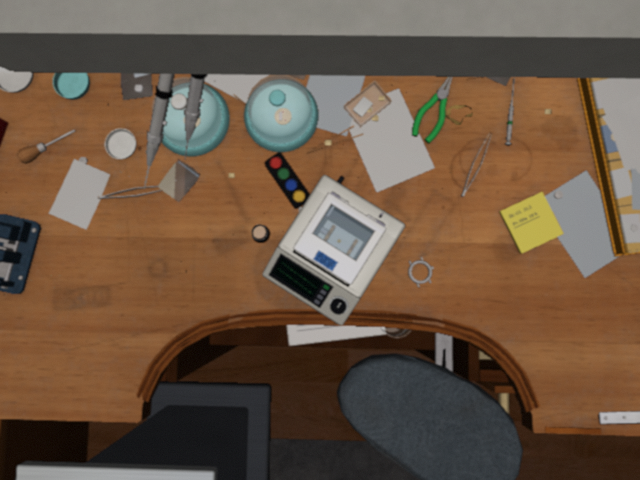

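View pics/side0.png

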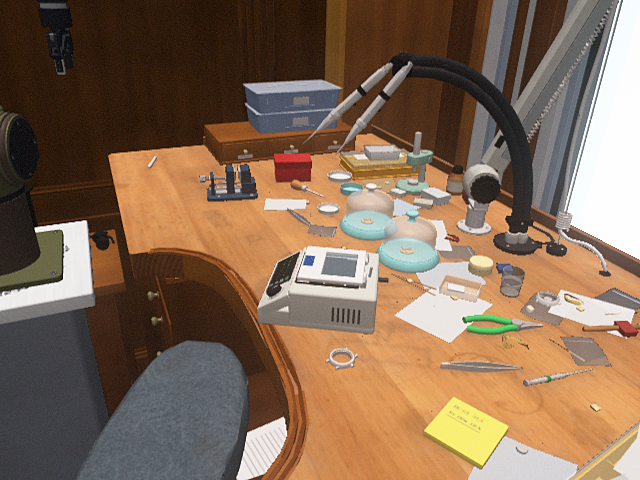

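The top view shows the tester turned about -30° (back toward the upper right), with the blue pad at about (row 261, col 326). The watch case is at (271, 421), the loupe at (233, 261) and the oil cups at (180, 287).

```bash
python3 - <<'E'
from h import *
p=get_image("top")
hsv=cv2.cvtColor(p["img"],cv2.COLOR_RGB2HSV)
m=((hsv[:,:,0]>105)&(hsv[:,:,0]<125)&(hsv[:,:,1]>130)&(hsv[:,:,2]>80)).astype(np.uint8)
m[:245]=0;m[280:]=0;m[:,:305]=0;m[:,345:]=0
ys,xs=np.nonzero(m);print(len(ys))
w=np.array([ray(p,(r,c),85)[:2] for r,c in zip(ys,xs)])
print("pad",w.mean(0)); r=cv2.minAreaRect(w.astype(np.float32)); print(r)
t=trace(p,"tester")[0]["pixels"]; ys,xs=np.nonzero(t)
w2=np.array([ray(p,(r,c),66)[:2] for r,c in zip(ys,xs)],np.float32); print(cv2.minAreaRect(w2))
p=get_image("side")
hsv=cv2.cvtColor(p["img"],cv2.COLOR_RGB2HSV)
m=((hsv[:,:,0]>105)&(hsv[:,:,0]<125)&(hsv[:,:,1]>130)&(hsv[:,:,2]>80)).astype(np.uint8)
m[:245]=0;m[275:]=0;m[:,:285]=0;m[:,330:]=0
ys,xs=np.nonzero(m);print(len(ys),ys.mean(),xs.mean(), ray(p,(ys.mean(),xs.mean()),85))
E
```

```text
161
pad [ 481.83087198 -329.38863211]
((481.8841247558594, -329.327880859375), (30.085384368896484, 12.093040466308594), 59.42450714111328)
((504.43231201171875, -343.90667724609375), (151.79437255859375, 195.3394012451172), 58.288822174072266)
61 260.11475409836066 308.78688524590166 [ 483.29039218 -331.26132198   85.        ]
```

```bash
python3 - <<'E'
from h import *
a=get_image("top");b=get_image("side")
def P(p):
    R,t,f=cam(p);K=np.array([[f,0,p["cx"]],[0,f,p["cy"]],[0,0,1]]);return K@np.c_[R,t]
for u,v in [((165,150),(143,307)),((146,188),(151,338)),((165,150),(151,338)),((146,188),(143,307))]:
    X=cv2.triangulatePoints(P(a),P(b),np.array(u[::-1],float),np.array(v[::-1],float)).ravel();X=X[:3]/X[3]
    print(u,v,X.round(),np.round(proj(a,X)),np.round(proj(b,X)))
s=sense()
from scipy.spatial.transform import Rotation as Ro
q=s["ee_rot"];T=Ro.from_quat(np.r_[q[1:],q[0]]).as_matrix()
for X in [(330,250,242),(380,0,242),(440,-250,242),(482,-330,180)]: print(X,(T.T@(np.array(X)-s["position"])).round())
E
```

```text
(165, 150) (143, 307) [591. -89. 202.] [171. 148.] [142. 313.]
(146, 188) (151, 338) [ 624. -140.  197.] [147. 187.] [151. 340.]
(165, 150) (151, 338) [618. -93. 183.] [154. 155.] [151. 326.]
(146, 188) (143, 307) [ 598. -139.  221.] [163. 182.] [140. 327.]
(330, 250, 242) [-262. -330.    0.]
(380, 0, 242) [-369. -561.    0.]
(440, -250, 242) [-486. -790.    0.]
(482, -330, 180) [-546. -858.   62.]
```

Emit:
drive_tool --commands '[[[-262,-330,0],[0,0,0.1]],[[-262,-330,0],[0,0,0.1]],[[-262,-330,0],[0,0,0.1]],[[-262,-330,0],[0,0,0.1]],[[-262,-330,0],[0,0,0.1]],[[-262,-330,0],[0,0,0.1]],[[-262,-330,0],[0,0,0.1]],[[-262,-330,0],[0,0,0.1]],[[-262,-330,0],[0,0,0.2]],[[-262,-330,0],[0,0,0.2]],[[-369,-561,0],[0,0,0.3]],[[-369,-561,0],[0,0,0.3]],[[-369,-561,0],[0,0,0.3]],[[-369,-561,0],[0,0,0.3]],[[-369,-561,0],[0,0,0.3]],[[-369,-561,0],[0,0,0.3]],[[-486,-790,0],[0,0,0.3]],[[-486,-790,0],[0,0,0.3]],[[-486,-790,0],[0,0,0.3]],[[-486,-790,0],[0,0,0.3]]]' --fingers 1 --squeeze 20

```text
t: 2.72
position: [416.4, -155.6, 242.7]
ee_rot: [0.001, 0.266, 0.964, -0.0]
ft_force: [0.2, -0.0, 0.9]
finger_gap: -0.003
grasp_force: 0.0
```

```bash
python3 - <<'E'
from h import *
from scipy.spatial.transform import Rotation as Ro
s=sense();q=s["ee_rot"];T=Ro.from_quat(np.r_[q[1:],q[0]]).as_matrix()
print(s["t"],s["position"],T.round(3),s["finger_gap"],s["ft_force"],s["joint_positions"])
print((T.T@(np.array((482,-330,130))-s["position"])).round(1))
E
```

```text
2.7167 [ 416.41057882 -155.57334596  242.71598732] [[-0.859  0.512  0.001]
 [ 0.512  0.859 -0.   ]
 [-0.001  0.    -1.   ]] -0.0030281592561146706 [ 0.19923301 -0.00946123  0.92171783] [-4.78538293e-01 -3.55502349e-01  2.08723451e+00  1.99255128e-04
  1.40852462e+00 -1.51166222e+00]
[-145.5 -116.3  112.9]
```

Emit:
drive_tool --commands '[[[-145,-116,40],[0,0,0]],[[-145,-116,60],[0,0,0]],[[-145,-116,80],[0,0,0]],[[-145,-116,100],[0,0,0]],[[-145,-116,115],[0,0,0]],[[-145,-116,115],[0,0,0]],[[-145,-116,115],[0,0,0]],[[-145,-116,115],[0,0,0]]]'

```text
t: 3.38
position: [481.2, -326.9, 126.2]
ee_rot: [-0.001, 0.266, 0.964, 0.001]
ft_force: [0.0, -0.9, -0.1]
finger_gap: -0.001
grasp_force: 0.0
```

```bash
python3 - <<'E'
from h import *
s=sense(); print(s["t"],s["position"],s["ft_force"])
a=get_image("wrist");b=get_image("side")
for X in [(482,-330,85),s["position"]-[0,0,11]]: print(proj(a,X),proj(b,X))
A=cv2.resize(b["img"][190:350,220:400],None,fx=3.0,fy=3.0)
B=a["img"]
c=np.zeros((480,1180,3),np.uint8);c[:,:640]=B;c[:480,640:]=A
cv2.imwrite("pics/w1.png",cv2.resize(c,(800,325))[:,:,::-1])
E
```

```text
3.3833 [ 481.20898979 -326.90353416  126.23703469] [ 0.01023009 -0.87422295 -0.11862179]
[np.float64(284.2420393482454), np.float64(308.6858357453902)] [np.float64(259.89973693705423), np.float64(307.7539302030762)]
[np.float64(309.9714550806558), np.float64(313.27119813304273)] [np.float64(242.6066714359172), np.float64(306.80049828103114)]
```

View pics/w1.png

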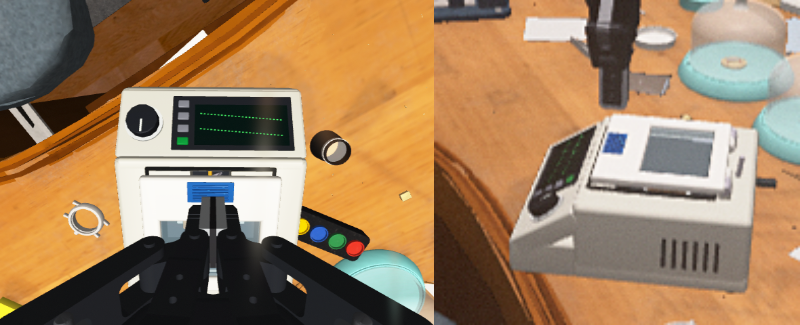

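The pad is centred under the fingertips, and its wrist-view position at about (283, 310) matches the prediction (284, 309).

Emit:
drive_tool --commands '[[[0,0,15],[0,0,0]],[[0,0,24],[0,0,0]],[[0,0,26],[0,0,0]],[[0,0,26],[0,0,0]]]'

```text
t: 3.82
position: [481.5, -326.2, 101.3]
ee_rot: [-0.0, 0.265, 0.964, 0.0]
ft_force: [0.4, -0.5, 0.5]
finger_gap: -0.001
grasp_force: 0.0
```

Emit:
drive_tool --commands '[[[-2,-2,2],[0,0,0]],[[-2,-2,4],[0,0,0]],[[-2,-2,5.5],[0,0,0]],[[-2,-2,7],[0,0,0]],[[-2,-2,7],[0,0,0]],[[-2,-2,7],[0,0,0]]]'

```text
t: 4.32
position: [482.6, -330.0, 94.5]
ee_rot: [0.0, 0.265, 0.964, -0.0]
ft_force: [0.1, -0.0, -0.4]
finger_gap: 0.002
grasp_force: 0.2
```

Emit:
drive_tool --commands '[[[0,0,1],[0,0,0]],[[0,0,2],[0,0,0]],[[0,0,2],[0,0,0]],[[0,0,2],[0,0,0]]]'

```text
t: 4.65
position: [482.5, -329.9, 92.6]
ee_rot: [0.0, 0.265, 0.964, -0.0]
ft_force: [-1.2, 0.1, 2.8]
finger_gap: 0.004
grasp_force: 1.3
```

Emit:
drive_tool --commands '[[[0,0,0.8],[0,0,0]],[[0,0,1.5],[0,0,0]],[[0,0,1.5],[0,0,0]]]'

```text
t: 4.9
position: [482.5, -329.9, 91.0]
ee_rot: [0.0, 0.265, 0.964, -0.0]
ft_force: [-1.8, 0.3, 4.4]
finger_gap: -0.003
grasp_force: 2.0
```

Emit:
drive_tool --commands '[[[0,0,0.7],[0,0,0]],[[0,0,0.7],[0,0,0]]]'

```text
t: 5.07
position: [482.5, -329.9, 90.3]
ee_rot: [0.0, 0.265, 0.964, -0.0]
ft_force: [-1.9, 1.4, 4.6]
finger_gap: 0.003
grasp_force: 2.5
```

Emit:
drive_tool --commands '[[[5,0,-40],[0,0,0]],[[25,0,-75],[0,0,0]],[[50,0,-105],[0,0,0]],[[75,0,-130],[0,0,0]],[[75,0,-130],[0,0,0]],[[75,0,-130],[0,0,0]],[[75,0,-130],[0,0,0]],[[75,0,-130],[0,0,0]],[[75,0,-130],[0,0,0]],[[75,0,-130],[0,0,0]],[[75,0,-130],[0,0,0]],[[75,0,-130],[0,0,0]],[[75,0,-130],[0,0,0]],[[75,0,-130],[0,0,0]],[[75,0,-130],[0,0,0]],[[75,0,-130],[0,0,0]],[[75,0,-130],[0,0,0]],[[75,0,-130],[0,0,0]]]'

```text
t: 6.57
position: [418.0, -291.5, 220.2]
ee_rot: [0.0, 0.265, 0.964, -0.0]
ft_force: [0.2, 0.5, -0.5]
finger_gap: 0.002
grasp_force: 0.0
```

```bash
python3 - <<'E'
from h import *
b=get_image("side");a=get_image("wrist");s=sense(); print(s["t"],s["position"],s["ft_force"])
ex=np.array([.859,-.512,0]);ey=np.array([.512,.859,0]);H=np.array([482,-330,0])+91*ex+[0,0,78]
for th in (0,1.05,1.7):
    E=H+102*(-np.cos(th)*ex+np.sin(th)*np.array([0,0,1])); print(th,E.round(),np.round(proj(b,E)),np.round(proj(b,E-52*ey)),np.round(proj(b,E+52*ey)))
A=cv2.resize(b["img"][150:350,200:420],None,fx=2.4,fy=2.4)
c=np.zeros((480,1168,3),np.uint8);c[:,:640]=a["img"];c[:,640:]=A
cv2.imwrite("pics/w2.png",cv2.resize(c,(800,329))[:,:,::-1])
E
```

```text
6.6667 [ 417.99024659 -291.44755827  220.16965081] [ 1.08514755 -0.69367269  0.22975079]
0 [ 473. -324.   78.] [263. 301.] [280. 296.] [248. 306.]
1.05 [ 517. -351.  166.] [216. 334.] [231. 331.] [203. 338.]
1.7 [ 571. -383.  179.] [211. 376.] [226. 375.] [198. 377.]
```

View pics/w2.png

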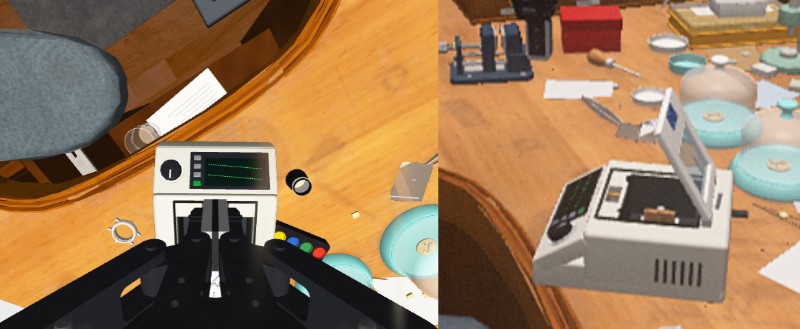

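The side view shows the lid standing at about 1.05 rad, with its edge near (215, 335) as predicted. Next I approach from the front, off to the side of the latch plate.

Emit:
drive_tool --commands '[[[0,0,0],[0,0,0]],[[0,0,0],[0,0,0]],[[0,35,20],[0,0,0]],[[0,35,40],[0,0,0]],[[0,35,57],[0,0,0]],[[0,35,57],[0,0,0]],[[-20,35,57],[0,0,0]],[[-40,35,57],[0,0,0]],[[-60,35,57],[0,0,0]],[[-75,35,57],[0,0,0]],[[-75,35,57],[0,0,0]],[[-75,35,57],[0,0,0]]]'

```text
t: 7.67
position: [500.7, -300.2, 163.9]
ee_rot: [0.0, 0.265, 0.964, -0.0]
ft_force: [0.1, 0.1, 0.3]
finger_gap: 0.002
grasp_force: 0.0
```

```bash
python3 - <<'E'
from h import *
b=get_image("side");s=sense(); print(s["t"],s["position"],s["ft_force"])
cv2.imwrite("pics/w3.png",cv2.resize(b["img"][150:330,220:420],None,fx=3,fy=3)[:,:,::-1])
E
```

```text
7.7167 [ 500.14963833 -299.79126044  163.6059791 ] [-0.32258351  0.54339128 -0.15522435]
```

View pics/w3.png

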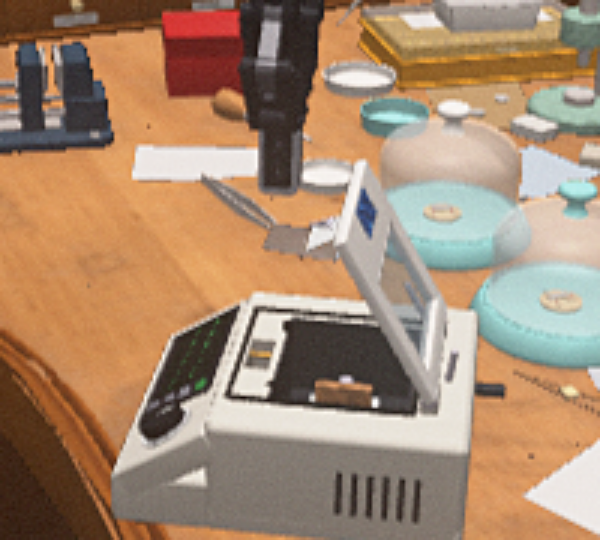

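The fingertip is at about (278, 190) in the crop, in front of the lid's left edge at (362, 165) and slightly below it. The latch plate is clear, so I push.

Emit:
drive_tool --commands '[[[-6,0,0],[0,0,0]],[[-12,0,0],[0,0,0]],[[-17,0,0],[0,0,0]],[[-22,0,0],[0,0,0]],[[-27,0,0],[0,0,0]],[[-31,0,0],[0,0,0]],[[-35,0,0],[0,0,0]],[[-39,0,0],[0,0,0]],[[-43,0,0],[0,0,0]],[[-47,0,0],[0,0,0]],[[-51,0,0],[0,0,0]],[[-55,0,0],[0,0,0]]]'

```text
t: 8.72
position: [548.0, -328.0, 163.1]
ee_rot: [0.0, 0.265, 0.964, -0.0]
ft_force: [-0.2, -0.1, 0.4]
finger_gap: -0.004
grasp_force: 0.2
```

Emit:
drive_tool --commands '[[[-4,0,0],[0,0,0]],[[-8,0,0],[0,0,0]],[[-12,0,0],[0,0,0]],[[-16,0,0],[0,0,0]],[[-20,0,0],[0,0,0]],[[-20,0,0],[0,0,0]]]'

```text
t: 9.22
position: [565.4, -338.5, 163.2]
ee_rot: [0.0, 0.265, 0.964, -0.0]
ft_force: [-0.3, -0.3, 0.4]
finger_gap: -0.001
grasp_force: 0.0
```

```bash
python3 - <<'E'
from h import *
b=get_image("side");s=sense(); print(s["t"],s["position"],s["ft_force"])
print("front",(s["position"]-[560.2,-376.6,0])@[-.859,.512,0])
cv2.imwrite("pics/w4.png",cv2.resize(b["img"][150:330,220:420],None,fx=3,fy=3)[:,:,::-1])
E
```

```text
9.2667 [ 565.14624821 -338.26621249  163.0733122 ] [ 0.01040047  0.33564846 -0.35862308]
front 15.378071991162438
```

View pics/w4.png

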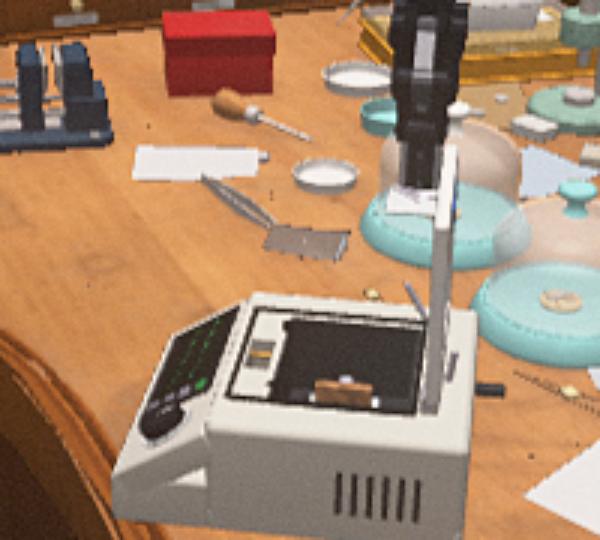

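The lid stands about vertical, with its top at (447, 150) in the crop and the finger against it. It needs a little more push.

Emit:
drive_tool --commands '[[[-3,0,0],[0,0,0]],[[-5,0,0],[0,0,0]],[[-7,0,0],[0,0,0]],[[-9,0,0],[0,0,0]],[[-9,0,0],[0,0,0]]]'

```text
t: 9.68
position: [572.8, -342.9, 163.1]
ee_rot: [0.0, 0.265, 0.964, -0.0]
ft_force: [-0.2, -0.4, 0.9]
finger_gap: 0.003
grasp_force: 0.0
```

Emit:
drive_tool --commands '[[[-1,0,0],[0,0,0]],[[-2,0,0],[0,0,0]],[[-3,0,0],[0,0,0]],[[-3,0,0],[0,0,0]]]'

```text
t: 10.02
position: [575.3, -344.3, 163.1]
ee_rot: [0.0, 0.265, 0.964, -0.0]
ft_force: [-0.8, -0.1, -0.9]
finger_gap: -0.0
grasp_force: 0.0
```

```bash
python3 - <<'E'
from h import *
b=get_image("side");s=sense(); print(s["t"],s["position"],s["ft_force"])
print("front",(s["position"]-[560.2,-376.6,0])@[-.859,.512,0])
ex=np.array([.859,-.512,0]);ey=np.array([.512,.859,0]);H=np.array([560.2,-376.6,78])
for th in (1.5,1.6,1.7):
    E=H+102*(-np.cos(th)*ex+np.sin(th)*np.array([0,0,1])); e=np.array(proj(b,E-52*ey)); f=np.array(proj(b,E+52*ey));print(th,(e[::-1]-[220,150])*3,(f[::-1]-[220,150])*3)
cv2.imwrite("pics/w5.png",cv2.resize(b["img"][150:330,220:420],None,fx=3,fy=3)[:,:,::-1])
E
```

```text
10.0667 [ 575.23862683 -344.28354731  163.1785936 ] [0.10365923 0.59756736 0.28793716]
front 3.6278433285578013
1.5 [423.46856243 223.72069955] [434.19630127 141.78425107]
1.6 [444.85973843 224.93374255] [453.22662722 142.75793329]
1.7 [466.09408276 228.07595035] [472.10810354 145.49254296]
```

View pics/w5.png

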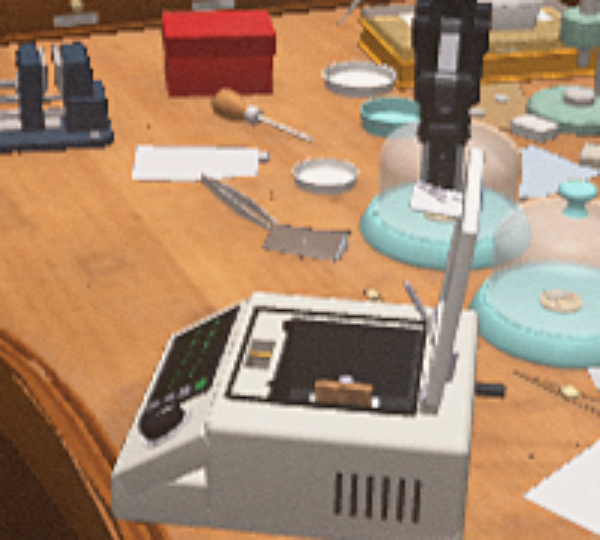

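The lid now leans back, with its near corner at about (468, 230) in the crop, or roughly 1.68 rad. I feel for the stop.

Emit:
drive_tool --commands '[[[-1,0,0],[0,0,0]],[[-2,0,0],[0,0,0]],[[-2,0,0],[0,0,0]],[[-2,0,0],[0,0,0]]]'

```text
t: 10.4
position: [576.9, -345.2, 163.1]
ee_rot: [-0.0, 0.265, 0.964, 0.0]
ft_force: [-0.1, -0.2, 0.5]
finger_gap: -0.004
grasp_force: 0.1
```

Emit:
drive_tool --commands '[[[-1,0,0],[0,0,0]],[[-2,0,0],[0,0,0]],[[-2,0,0],[0,0,0]],[[-2,0,0],[0,0,0]]]'

```text
t: 10.73
position: [578.4, -346.1, 162.9]
ee_rot: [-0.0, 0.265, 0.964, 0.0]
ft_force: [-1.3, 0.9, -0.2]
finger_gap: -0.001
grasp_force: 0.8
```

Emit:
drive_tool --commands '[[[-1,0,0],[0,0,0]],[[-1,0,0],[0,0,0]],[[-1,0,0],[0,0,0]]]'

```text
t: 10.98
position: [579.2, -346.6, 162.8]
ee_rot: [-0.001, 0.265, 0.964, 0.0]
ft_force: [-2.7, 1.6, -1.1]
finger_gap: 0.006
grasp_force: 1.2
```

The force has climbed to 3 N, so the lid is on its stop. I back straight off.

Emit:
drive_tool --commands '[[[3,0,0],[0,0,0]],[[10,0,0],[0,0,0]],[[30,0,0],[0,0,0]],[[60,0,0],[0,0,0]],[[100,0,-20],[0,0,0]],[[130,0,-50],[0,0,0]],[[130,0,-60],[0,0,0]],[[130,0,-60],[0,0,0]],[[130,0,-60],[0,0,0]],[[130,0,-60],[0,0,0]]]'

```text
t: 11.82
position: [468.0, -280.5, 222.4]
ee_rot: [-0.0, 0.265, 0.964, 0.0]
ft_force: [-0.2, 0.8, -0.7]
finger_gap: -0.001
grasp_force: 0.0
```

```bash
python3 - <<'E'
from h import *
b=get_image("side");s=sense(); print(s["t"],s["position"],s["ft_force"])
cv2.imwrite("pics/w6.png",cv2.resize(b["img"][150:330,220:420],None,fx=3,fy=3)[:,:,::-1])
p=get_image("top")
for o,z in [("tester",40),("watch_case",5),("loupe",15),("oil_cups",10)]:
    for q in look_for(p,o)[:1]: print(o,np.round(ray(p,q["at"],z)))
E
```

```text
11.8667 [ 467.83834383 -280.37280872  221.64244252] [0.39941473 0.13810063 0.44848193]
tester [ 536. -370.   40.]
watch_case [ 483. -491.    5.]
loupe [ 539. -375.   15.]
oil_cups [ 624. -265.   10.]
```

View pics/w6.png

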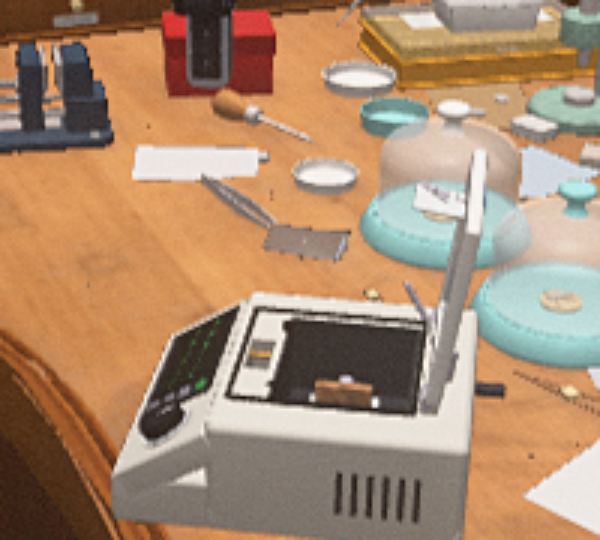

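The lid leans back at its stop, with its near corner at about (470, 230). The tester's pixels have not moved, and nothing is touching it.

```bash
python3 -c "
from bench import *
print(sign_off())"
```

```text
the job is handed in; nothing more can be done
None
```

The lid was tripped at the pad, sprang up and stood by itself, then was pushed back to its stop and left leaning there with nothing touching it; the job is handed in (no verdict was returned), the tester has not moved in the side view, and the loupe was hidden by the arm in the last top view.

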